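# Dry-fit a coil-built pot on its cork ring

### The arm

A 6-joint arm with a two-finger parallel gripper is mounted at the origin on the work surface. World frame = base frame: x ahead of the robot, y to its left, z up, the work surface at z = 0. Lengths are in m, angles in rad, forces in N, time in s.
With the tool pointing down it reaches from about 0.3 to 0.775 m from the base axis. Payload 14.6 kg.
Tool frame: the origin (TCP) lies midway between the tips of the shut fingers; the grasp point (between the pads) lies 19 mm behind it (ctrl.pinch_z is the distance from the TCP to the grasp point, in m); z points along the fingers, y is the line along which they close (so a half turn about z gives the same grasp; the last joint's range is limited). The gripper opens to 94 mm and grips with 3 to 60 N. Pads are 16 mm wide; open, the fingers measure 119 mm over their backs; the gripper's body (75 mm by 177 mm) begins 78 mm behind the grasp point.
Start: joints at [1.045, 0.3, 1.521, -0, 1.321, -0.067], TCP at [0.244, 0.493, 0.205] pointing down, gripper open.
Joint ranges: [-3.03, 3.03], [-0.79, 2.21], [0.23, 2.52], [-1.04, 4.18], [0, 3.07], [-2.55, 2.55]. Speed limits (rad/s): [2.22, 2.22, 2.57, 3.14, 3.14, 3.14].

### API

Orientations are given as [roll, pitch, yaw] about the fixed x, y, z axes, in that order (R = Rz(yaw) Ry(pitch) Rx(roll)).
In Python, from station import ctrl gives the robot as it stands.
- The arm moves only by the tool jog_arm, never from a script. Its argument "motion" is a list of rows, each a list of 7 numbers: the shift along the tool's x, y, z in m, then the turn, a rotation vector about the tool's x, y, z in rad, then the opening, from -1 (shut) to 1 (fully open). In form: [[tx, ty, tz, rx, ry, rz, gripper], ...]. A call has 1 to 5 rows; each row shifts and turns the commanded pose from where the row before left it, along the tool's axes as they then stand; what a row does not reach is not made up. A row lasts 1/10 s, in which the tool goes at most 50 mm and 8.59 degrees, less where a joint would pass 70% of its speed; a pose out of reach is approached as far as the arm can. A call is refused whole if a number of a shift passes 0.05 or a number of a turn 0.15, either way. A call with a gripper value outside its range is refused whole. The fingers move at their own pace and stop on an object; "squeeze" is the grip in N (left out, the last holds). Time passes only in rows, so rows that do not move let the fingers close. It gives the time, the measured TCP pose, the force, the opening and the grip force at its end, in the units of the state.
- ctrl.get_obs(): the state, without advancing time (a new reading comes with each control period).
- ctrl.camera(name): name is "scene" or "top" or "wrist"; returns the picture (400x640x3 uint8, red, green, blue); there is no depth.
- ctrl.camera_model(name): a dict with "intrinsics" (3x3 intrinsics, pixels), "rvec" (rotation vector, rad) and "tvec" (3), from world to camera coordinates, as OpenCV has them. Camera axes: x right, y down, z forward; pixel columns grow to the right and rows downward; lengths in m; the calibration is good to about 2 mm. A picture is of the moment at which its call begins: read the wrist's pose just before it. camera_model takes no time and is no camera call; for the wrist camera it gives the pose at the moment of the call.
- ctrl.hand_in(): hands the job in; it is judged then, once.
The state is a dict: "time_s": time; "qpos": joint angles; "joint_vel": joint speeds; "tau": joint torques, N m; "ee_pos": TCP position; "eef_rot": TCP orientation; "force": force on the tool from outside, world axes, zero at the start; "moment": the same for the moment, N m; "grip_width": finger opening in m; "grip_force": force on a finger pad.
Only numpy, scipy, OpenCV 4.12 (cv2) and the standard library are available. Lean on these libraries where they do the work, as an engineer would, in place of code of your own. Each camera call takes 0.05 s, during which the arm holds its last target. There are 200 camera calls.

### The job

Dry-fit the broken pot on the wider of the two cork rings, working from the bottom up: stand the foot in the ring's recess, put the lugged belly ring on the foot, the neck on the belly with its wide edge down, and last the lid on the neck, each set down gently, upright and centred on the one below so that the joins meet all round, and let go before the next is fetched. Do not drop or tip over any piece, and leave the sherds, the glue tube and the brush where they lie.

Things in the scene. Friction and masses are not known exactly. Their poses are not given: they have to be found in the camera images.
- foot: Foot section of the grey pot: a round bowl with a floor, open on top, upright, 45 mm high. Outside diameter 48 mm at the base, widening to 62 mm at 18 mm height, then straight-sided (62 mm) to the top; wall 7 mm, floor 8 mm. Loose, about 0.15 kg. Origin: centre of the underside, z up.
- belly: Belly section: grey ring open right through (hole 48 mm), 40 mm high, with two opposite lugs (16 mm wide, at 16 to 28 mm height, 94 mm over both) at its +x and -x: grip it across y. Outside diameter 62 mm at both edges, 66 mm straight-sided from 8 to 32 mm height. Its yaw in the pot is free. Loose, about 0.16 kg. Origin: centre of the underside, z up.
- neck: Neck section: grey tube open right through, like a bottle neck, standing on its wide edge, 52 mm high. Outside diameter 62 mm up to 5 mm height, sloping in to 50 mm at 13 mm, then straight-sided (50 mm) to the top: grip there. Bore 36 mm in the straight part. Loose, about 0.15 kg. Origin: centre of the underside, z up.
- lid: Lid: a grey pottery disc, 54 mm diameter, 5 mm thick at the rim and 8 mm near the middle, with an upright round knob 20 mm in diameter from there to 42 mm height, by which it is gripped. Flat underside. Loose, about 0.08 kg. Origin: centre of the underside, z up.
- ring_wide: The wider of two cork support rings, fixed to the table: outside diameter 100 mm, 16 mm high, with a round recess 62 mm in diameter whose floor lies 8 mm above the table (8 mm deep). Origin: centre of the underside, z up.
- ring_narrow: The narrower cork support ring, not used: fixed, outside diameter 76 mm, 16 mm high, recess 36 mm in diameter. Origin: centre of the underside, z up.
- sherd_a: A loose flat grey sherd, about 45 x 40 mm and 9 mm thick, lying on the table; to be left alone. Origin: about the centre of its underside.
- sherd_b: A smaller loose flat grey sherd, about 36 x 34 mm and 9 mm thick, lying on the table; to be left alone. Origin: about the centre of its underside.
- glue: A white glue tube with grey cap lying on the table, about 90 x 26 x 14 mm, its length along x; to be left alone. Origin: underside, near the middle.
- brush: A small brush lying on the table, 130 mm long along its x axis, under 25 mm high; to be left alone. Origin: underside, near the middle.
Not all that is in view belongs to the job. Leave any purple or red look-alike of the foot alone.

How it is judged:
On the way, in this order (a step that is already met when the one before it is completed fails the run):
1. the foot stands in the recess of the wider cork ring (horizontal distance between foot and ring_wide below 0.009 m and z of foot in the frame of ring_wide between 0.004 and 0.012 m and angle between foot's own z axis and vertical below 0.09 rad and contact force between the fingers and foot below 0.2 N), for 0.2 s.
2. the lugged belly ring sits on the foot (horizontal distance between belly and foot below 0.006 m and z of belly in the frame of foot between 0.041 and 0.049 m and angle between belly's own z axis and vertical below 0.09 rad and contact force between the fingers and belly below 0.2 N), for 0.2 s.
3. the neck sits on the belly (horizontal distance between neck and belly below 0.006 m and z of neck in the frame of belly between 0.036 and 0.044 m and angle between neck's own z axis and vertical below 0.09 rad and contact force between the fingers and neck below 0.2 N), for 0.2 s.
4. the lid sits on the neck (horizontal distance between lid and neck below 0.006 m and z of lid in the frame of neck between 0.048 and 0.056 m and angle between lid's own z axis and vertical below 0.09 rad and contact force between the fingers and lid below 0.2 N), for 0.2 s.
At the end, for the whole second after the job is handed in: The foot stands in the wider cork ring's recess (centres within 9 mm), the belly on the foot, the neck on the belly and the lid on the neck, each with its centre within 6 mm of the one below, its height within 4 mm of fully seated and tilted less than 5 degrees; all released and at rest (horizontal distance between foot and ring_wide below 0.009 m and z of foot in the frame of ring_wide between 0.004 and 0.012 m and angle between each of foot, belly, neck, lid's own z axis and vertical below 0.09 rad and horizontal distance between belly and foot below 0.006 m and z of belly in the frame of foot between 0.041 and 0.049 m and horizontal distance between neck and belly below 0.006 m and z of neck in the frame of belly between 0.036 and 0.044 m and horizontal distance between lid and neck below 0.006 m and z of lid in the frame of neck between 0.048 and 0.056 m and linear speed of each of foot, belly, neck, lid below 0.02 m/s and angular speed of each of foot, belly, neck, lid below 0.2 rad/s); the robot touches nothing.
It fails at once if a pot section is dropped (falls freely from more than about 20 mm) ((linear speed of foot above 0.6 m/s and contact force between the fingers and foot below 0.05 N) or (linear speed of belly above 0.6 m/s and contact force between the fingers and belly below 0.05 N) or (linear speed of neck above 0.6 m/s and contact force between the fingers and neck below 0.05 N) or (linear speed of lid above 0.6 m/s and contact force between the fingers and lid below 0.05 N)).
It fails at once if a pot section is tipped over (leans more than 40 degrees) (angle between any of foot, belly, neck, lid's own z axis and vertical above 0.7 rad).
It fails at once if a sherd, the glue tube or the brush is shifted by more than 20 mm (distance of any of sherd_a, sherd_b, glue, brush from where it was at the start of the episode above 0.02 m).
It also fails if it takes over 131 s, if anything falls off the work surface, if the arm or the gripper's body presses on something with over 40 N, if the wrist force passes 120 N, or if a joint passes its speed limit or range.

## Working session

There is one attempt and no reset: what is moved stays moved. The work goes in short steps, Python scripts to look and compute and a tool call to move; the robot and the scene stay as the last step left them, time stands still between calls to the robot, and variables do not carry over. Pictures are saved under pics/ and viewed, at most 16 in all, crops included, and the job is handed in when it is done.

Besides the shell and the picture viewer there is one more tool, called in YAML: its name, and indented under it one key for each argument. jog_arm: Moves the arm, as the interface text tells. Its arguments: {"type":"object","properties":{"motion":{"type":"array"},"squeeze":{"type":"number"}},"required":["motion"]}

```bash
mkdir -p pics; ls; cat > h.py <<'E'
import numpy as np, cv2
from station import ctrl
def grab(n):
    m=ctrl.camera_model(n); return ctrl.camera(n), m
def save(im,f): cv2.imwrite('pics/'+f,im[:,:,::-1])
def ray(m,u,v):
    K=np.array(m['intrinsics']);R=cv2.Rodrigues(np.array(m['rvec'],float))[0];t=np.array(m['tvec'],float).ravel()
    d=R.T@np.linalg.solve(K,[u,v,1.]);return -R.T@t,d
def onz(m,u,v,z):
    c,d=ray(m,u,v);return c+d*(z-c[2])/d[2]
def proj(m,p):
    return cv2.projectPoints(np.array(p,float).reshape(-1,1,3),np.array(m['rvec'],float),np.array(m['tvec'],float),np.array(m['intrinsics'],float),None)[0].reshape(-1,2)
def meet(*rays):
    A=0;b=0
    for c,d in rays:
        d=d/np.linalg.norm(d);P=np.eye(3)-np.outer(d,d);A=A+P;b=b+P@c
    return np.linalg.solve(A,b)
E
python3 - <<'E'
from h import *
for n in('scene','top'):
    im,m=grab(n);save(im,n+'0.png');np.savez(n+'0.npz',im=im,**{k:np.array(v) for k,v in m.items()});print(n,ray(m,320,200))
o=ctrl.get_obs();print(o['ee_pos'],o['eef_rot'],o['grip_width'],ctrl.pinch_z)
E
```

```text
pics
scene (array([ 0.97656518, -0.75242148,  0.76856006]), array([-0.37436338,  0.66518541, -0.6462276 ]))
top (array([0.48032375, 0.00751694, 1.32526315]), array([ 0.06183375, -0.03671098, -0.9976308 ]))
[0.24346937 0.49291815 0.20494694] [-3.14056118e+00 -6.22910897e-05  2.68277645e+00] 0.09416643258442939 0.0188
```

View pics/top0.png

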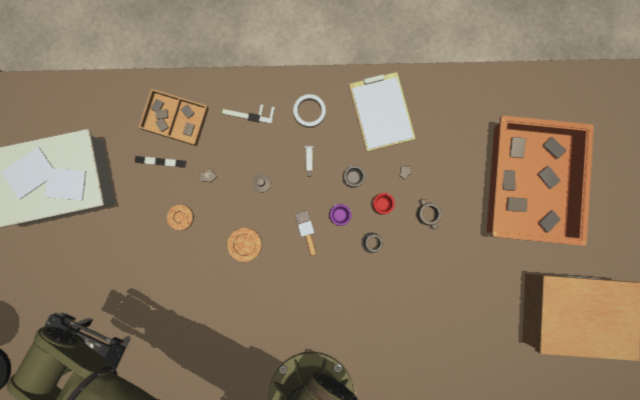

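View pics/scene0.png

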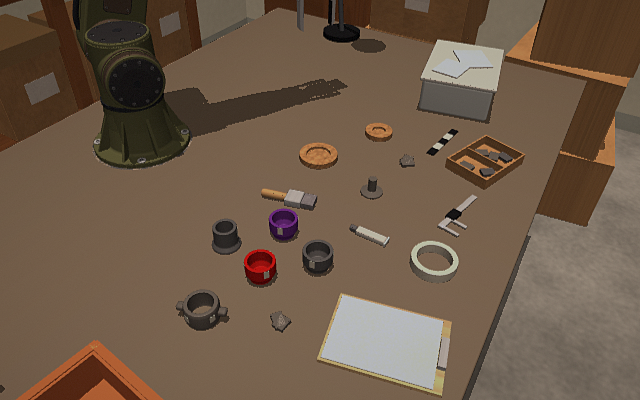

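The top view shows these candidates. Foot-like pieces: grey (354,176), purple (340,215) and red (384,203); I choose the grey one. The lugged belly is at (430,214), the neck at (373,243) and the lid at (261,184). The wide cork ring is at (244,245) and the narrow one at (180,217). In the scene view the foot is at (317,256), the belly at (201,309), the neck at (225,235), the lid at (372,187) and the wide ring at (318,154).

```bash
python3 - <<'E'
from h import *
L=lambda n:np.load(n+'0.npz')
t,s=L('top'),L('scene')
pts=dict(foot_rim=((354,175.5),(317.5,248)),belly_rim=((430,213),(202,302)),neck_rim=((373,242.5),(225,227)),lid_knob=((261,182),(372.5,180)),ring=((244,244.5),(319,151)),purple=((340,214.5),(283,216)),red=((384,203),(260,258)))
for k,(a,b) in pts.items(): print(k,meet(ray(t,*a),ray(s,*b)).round(3), onz(t,*a,.04).round(3))
for k,a in dict(sha=(208,176),shb=(405,172),glue=(309,160),brush=(307,232)).items(): print(k,onz(t,*a,.01).round(3))
m=ctrl.camera_model('wrist');o=ctrl.get_obs();c,d=ray(m,320,200);
from scipy.spatial.transform import Rotation as Rn
R=Rn.from_euler('xyz',o['eef_rot']).as_matrix();print('cam in tool',R.T@(c-o['ee_pos']),R.T@d,m['intrinsics'][0])
a,b=t['im'],s['im']
cv2.imwrite('pics/crop0.png',np.hstack([cv2.resize(a[130:260,320:450],None,fx=3,fy=3),cv2.resize(b[200:330,180:310+40],(510,390))])[:,:,::-1][:,:800])
E
```

```text
foot_rim [ 0.628 -0.139  0.047] [ 0.628 -0.14   0.04 ]
belly_rim [ 0.516 -0.356  0.038] [ 0.515 -0.356  0.04 ]
neck_rim [ 0.435 -0.187  0.047] [ 0.434 -0.188  0.04 ]
lid_knob [0.618 0.13  0.035] [0.616 0.129 0.04 ]
ring [0.439 0.185 0.02 ] [0.438 0.181 0.04 ]
purple [ 0.517 -0.095  0.046] [ 0.517 -0.096  0.04 ]
red [ 0.547 -0.222  0.048] [ 0.547 -0.224  0.04 ]
sha [0.641 0.287 0.01 ]
shb [ 0.639 -0.295  0.01 ]
glue [ 0.681 -0.012  0.01 ]
brush [ 0.469 -0.     0.01 ]
cam in tool [ 0.08443378 -0.00042517 -0.17944735] [-0.29674011  0.02191999  0.95500128] [278.05982118   0.         313.85266638]
```

View pics/crop0.png

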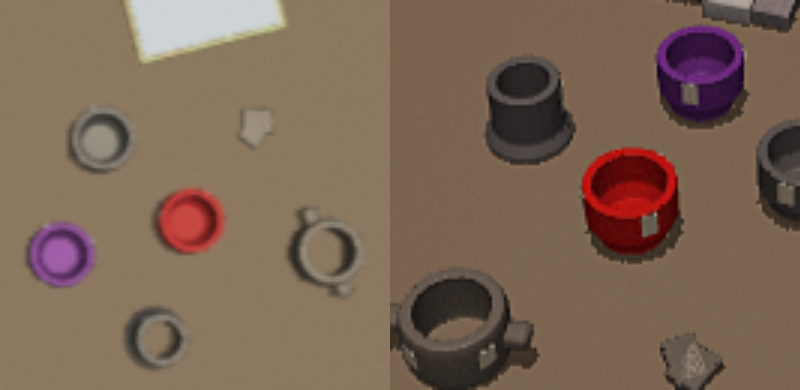

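The crop shows the grey foot (left half, 100,138) as separate from the purple and red look-alikes. The belly's lugs lie about 24° off world x. I'll first turn the tool square to the world axes and look at the wide ring.

jog_arm:
  motion:
    - [0,0,0,0,0,0.139,1]
    - [0,0,0,0,0,0.139,1]
    - [0,0,0,0,0,0.139,1]
    - [0,0,0,0,0,0.139,1]
    - [0,0,0,0,0,0.139,1]

```text
time_s: 0.6
ee_pos: [0.2435, 0.493, 0.2051]
eef_rot: [-3.141, 0.0, 1.982]
force: [0.2, 0.8, -0.3]
grip_width: 0.0942
grip_force: 0.0
```

jog_arm:
  motion:
    - [0,0,0,0,0,0.139,1]
    - [0,0,0,0,0,0.139,1]
    - [0,0,0,0,0,0.139,1]
    - [0,0,0,0,0,0,1]

```text
time_s: 1.0
ee_pos: [0.2435, 0.493, 0.2051]
eef_rot: [-3.141, 0.001, 1.568]
force: [-0.3, -0.5, 0.3]
grip_width: 0.0941
grip_force: 0.0
```

jog_arm:
  motion:
    - [-0.04,0.028,0,0,0,0,1]
    - [-0.04,0.028,0,0,0,0,1]
    - [-0.04,0.028,0,0,0,0,1]
    - [-0.04,0.028,0,0,0,0,1]
    - [-0.04,0.028,0,0,0,0,1]

```text
time_s: 1.5
ee_pos: [0.3842, 0.2914, 0.2055]
eef_rot: [3.142, -0.0, 1.576]
force: [1.3, 0.2, -0.2]
grip_width: 0.0939
grip_force: 0.0
```

jog_arm:
  motion:
    - [-0.04,0.028,0,0,0,0,1]
    - [-0.04,0.028,0,0,0,0,1]
    - [0,0,0,0,0,0,1]
    - [0,0,0,0,0,0,1]

```text
time_s: 1.9
ee_pos: [0.4398, 0.2125, 0.2053]
eef_rot: [-3.141, 0.0, 1.572]
force: [-1.1, -0.3, 0.2]
grip_width: 0.0941
grip_force: 0.0
```

```bash
python3 - <<'E'
from h import *
im,m=grab('wrist');save(im,'w1.png');np.savez('w1.npz',im=im,**{k:np.array(v) for k,v in m.items()})
print(proj(m,[.439,.183,.016]),proj(m,[.439,.183,.008]))
hsv=cv2.cvtColor(im,cv2.COLOR_RGB2HSV);print(hsv[200,320],[tuple(hsv[v,u]) for u,v in proj(m,[[.439,.183,.008],[.439,.223,.016],[.5,.25,0]]).astype(int)])
E
```

```text
[[313.47551643 199.31943333]] [[313.48570945 197.65493836]]
[ 14 156 167] [(np.uint8(14), np.uint8(157), np.uint8(162)), (np.uint8(14), np.uint8(153), np.uint8(148)), (np.uint8(16), np.uint8(92), np.uint8(103))]
```

View pics/w1.png

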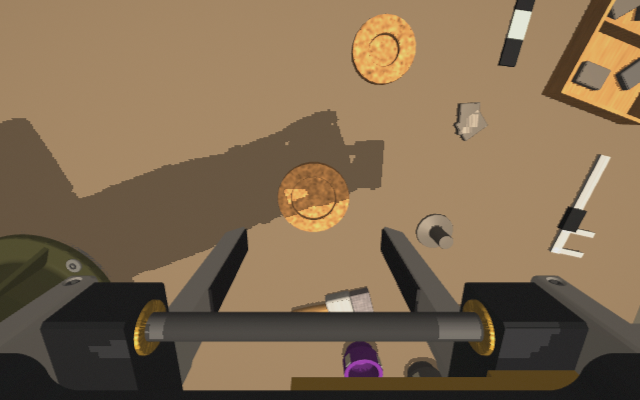

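The wide ring is at (313,197) and the lid at (437,233), with its knob top near (445,240). I'll fit the ring edge in this view and check its height against the top camera.

```bash
cat >> h.py <<'E'
from scipy.optimize import least_squares
def circ(P,r=None):
    P=np.asarray(P)[:,:2]
    f=(lambda q:np.hypot(*(P-q[:2]).T)-(r or q[2]))
    q=least_squares(f,[*P.mean(0),.03],loss='soft_l1',f_scale=.001).x
    return q[:2],(r or q[2]),np.std(f(q))
def blob(mask,near):
    cs,_=cv2.findContours(mask.astype(np.uint8)*255,cv2.RETR_EXTERNAL,cv2.CHAIN_APPROX_NONE)
    cs=[c for c in cs if cv2.contourArea(c)>60]
    return min(cs,key=lambda c:-cv2.pointPolygonTest(c,tuple(map(float,near)),True))[:,0,:]
def cont_on(m,c,z): return np.array([onz(m,u,v,z) for u,v in c])
E
python3 - <<'E'
from h import *
w=np.load('w1.npz');t=np.load('top0.npz')
e=[]
for d,near in((w,(313,197)),(t,(244,245))):
    hsv=cv2.cvtColor(d['im'],cv2.COLOR_RGB2HSV);mk=(hsv[...,1]>125)&(hsv[...,0]<25)
    mk=cv2.morphologyEx(mk.astype(np.uint8),cv2.MORPH_CLOSE,np.ones((5,5)))
    c=blob(mk,near);el=cv2.fitEllipse(c);print(el,circ(cont_on(d,c,.012)));e.append(ray(d,*el[0]))
print(meet(*e))
# recess edge: brightness in wrist
h=cv2.resize(w['im'][150:250,260:370],None,fx=6,fy=6,interpolation=cv2.INTER_CUBIC);save(h,'r.png')
E
```

```text
((313.0573425292969, 196.61618041992188), (69.21688079833984, 70.46720123291016), 89.66251373291016) (array([0.43840521, 0.1838403 ]), np.float64(0.0499376731397685), np.float64(0.000604778704001071))
((243.70909118652344, 243.40171813964844), (28.83127784729004, 30.375669479370117), 156.0928497314453) (array([0.44075922, 0.18507095]), np.float64(0.04278265123578701), np.float64(0.004095143865614003))
[0.43938873 0.1853094  0.01038154]
```

View pics/r.png

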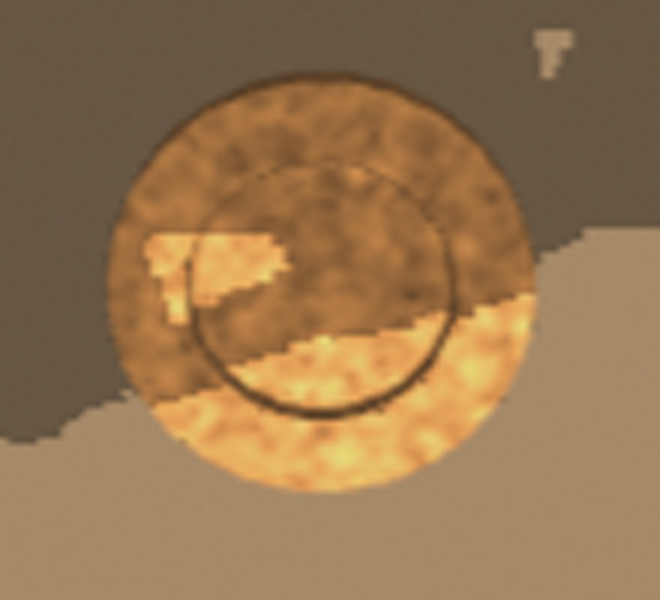

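jog_arm:
  motion:
    - [-0.04,0.025,0,0,0,0,1]
    - [-0.04,0.025,0,0,0,0,1]
    - [-0.04,0.025,0,0,0,0,1]
    - [-0.04,0.025,0,0,0,0,1]
    - [-0.04,0.025,0,0,0,0,1]

```text
time_s: 2.45
ee_pos: [0.5651, 0.0132, 0.2055]
eef_rot: [3.142, -0.0, 1.575]
force: [0.5, 0.9, -0.4]
grip_width: 0.0941
grip_force: 0.0
```

jog_arm:
  motion:
    - [-0.04,0.023,0,0,0,0,1]
    - [-0.04,0.02,0,0,0,0,1]
    - [-0.035,0.02,0,0,0,0,1]
    - [0,0,0,0,0,0,1]
    - [0,0,0,0,0,0,1]

```text
time_s: 2.95
ee_pos: [0.6276, -0.1006, 0.2048]
eef_rot: [-3.141, -0.0, 1.573]
force: [0.8, 0.1, 0.5]
grip_width: 0.0939
grip_force: 0.0
```

The ring is centred at about (0.4385, 0.184), and its recess is concentric in the crop. Next I'll put the wrist camera straight above the foot, where the outline centre doesn't depend on height.

jog_arm:
  motion:
    - [-0.04,0,0,0,0,0,1]
    - [-0.04,0,0,0,0,0,1]
    - [-0.04,0,0,0,0,0,1]
    - [0,0,0,0,0,0,1]
    - [0,0,0,0,0,0,1]

```text
time_s: 3.45
ee_pos: [0.6277, -0.2203, 0.2055]
eef_rot: [-3.142, -0.0, 1.572]
force: [0.4, 0.8, 0.0]
grip_width: 0.0941
grip_force: 0.0
```

```bash
python3 - <<'E'
from h import *
im,m=grab('wrist');save(im,'w2.png');np.savez('w2.npz',im=im,**{k:np.array(v) for k,v in m.items()})
hsv=cv2.cvtColor(im,cv2.COLOR_RGB2HSV)
P=dict(foot=[.628,-.139,.045],belly=[.516,-.356,.04],neck=[.435,-.187,.05],table=[.628,-.08,0])
for k,p in P.items():
    q=proj(m,p)[0];print(k,q,hsv[int(q[1]),int(q[0])] if 0<q[1]<400 and 0<q[0]<640 else '')
print(ray(m,0,0)[0])
mk=cv2.morphologyEx(((hsv[...,1]<75)).astype(np.uint8),cv2.MORPH_CLOSE,np.ones((7,7)))
c=blob(mk,proj(m,P['foot'])[0]);print(cv2.fitEllipse(c))
for z in(.0,.03,.045):print(z,circ(cont_on(m,c,z)))
E
```

```text
foot [314.38549803 116.37146895] [16 38 87]
belly [235.05521757 275.95219647] [ 0 18 28]
neck [154.32139723 157.72498854] [ 6 28 46]
table [314.38846739  67.58360175] [ 17  97 158]
[ 0.62740373 -0.13627017  0.38499609]
((315.02862548828125, 116.89762115478516), (52.07587814331055, 53.52306365966797), 177.4058074951172)
0.0 (array([ 0.62890858, -0.1410129 ]), np.float64(0.03433879142548456), np.float64(0.0006931308601212764))
0.03 (array([ 0.62879283, -0.14063944]), np.float64(0.03166595447093413), np.float64(0.000638941426976025))
0.045 (array([ 0.6287349 , -0.14045285]), np.float64(0.030329459518359973), np.float64(0.0006118581806140133))
```

View pics/w2.png

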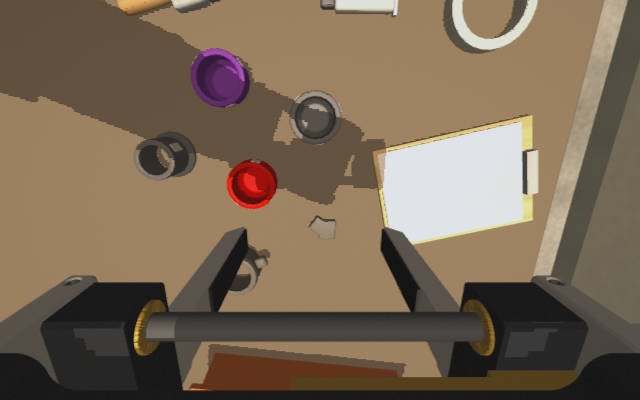

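The foot is at pixel (315,117), which gives (0.629, -0.1405). I'll move over it and go down.

jog_arm:
  motion:
    - [0.04,0.001,0,0,0,0,1]
    - [0.04,0,0,0,0,0,1]
    - [0,0,0.03,0,0,0,1]
    - [0,0,0.03,0,0,0,1]
    - [0,0,0.03,0,0,0,1]

```text
time_s: 4.0
ee_pos: [0.6287, -0.139, 0.115]
eef_rot: [3.141, 0.0, 1.575]
force: [0.0, -1.0, -0.6]
grip_width: 0.0941
grip_force: 0.0
```

jog_arm:
  motion:
    - [0,0,0.03,0,0,0,1]
    - [0,0,0.03,0,0,0,1]
    - [0,0,0.025,0,0,0,1]
    - [0,0,0.016,0,0,0,1]
    - [0,0,0,0,0,0,1]

```text
time_s: 4.5
ee_pos: [0.6277, -0.1402, 0.0128]
eef_rot: [-3.139, -0.001, 1.573]
force: [0.3, -1.0, -0.4]
grip_width: 0.094
grip_force: 0.0
```

jog_arm:
  motion:
    - [0,0,0,0,0,0,-0.1]
    - [0,0,0,0,0,0,-1]
    - [0,0,0,0,0,0,-1]
    - [0,0,0,0,0,0,-1]
    - [0,0,0,0,0,0,-1]
  squeeze: 12

```text
time_s: 5.0
ee_pos: [0.6288, -0.142, 0.0151]
eef_rot: [3.141, 0.0, 1.571]
force: [-0.4, 0.4, 3.6]
grip_width: 0.0614
grip_force: 11.9
```

jog_arm:
  motion:
    - [0,0,0,0,0,0,-1]
    - [0,0,0,0,0,0,-1]
    - [0,0,0,0,0,0,-1]

```text
time_s: 5.3
ee_pos: [0.6288, -0.142, 0.015]
eef_rot: [3.141, 0.0, 1.571]
force: [-1.8, 1.0, 5.1]
grip_width: 0.061
grip_force: 11.9
```

jog_arm:
  motion:
    - [0,0,-0.01,0,0,0,-1]
    - [0,0,-0.02,0,0,0,-1]
    - [0,0,-0.025,0,0,0,-1]
    - [0,0,-0.025,0,0,0,-1]
    - [0,0,-0.02,0,0,0,-1]
  squeeze: 20

```text
time_s: 5.8
ee_pos: [0.6286, -0.1419, 0.1163]
eef_rot: [3.141, 0.0, 1.571]
force: [0.5, 1.0, -1.3]
grip_width: 0.0609
grip_force: 19.8
```

jog_arm:
  motion:
    - [0.02,-0.012,0,0,0,0,-1]
    - [0.0325,-0.019,0,0,0,0,-1]
    - [0.0325,-0.019,0,0,0,0,-1]
    - [0.0325,-0.019,0,0,0,0,-1]
    - [0.0325,-0.019,0,0,0,0,-1]

```text
time_s: 6.3
ee_pos: [0.5395, 0.0092, 0.1148]
eef_rot: [3.142, -0.0, 1.571]
force: [1.2, -0.4, -1.4]
grip_width: 0.0614
grip_force: 19.8
```

jog_arm:
  motion:
    - [0.0325,-0.019,0,0,0,0,-1]
    - [0.0325,-0.019,0,0,0,0,-1]
    - [0.0325,-0.019,0,0,0,0,-1]
    - [0.0325,-0.019,0,0,0,0,-1]
    - [0.0325,-0.019,0,0,0,0,-1]

```text
time_s: 6.8
ee_pos: [0.4445, 0.1717, 0.1149]
eef_rot: [3.141, -0.0, 1.571]
force: [0.6, 0.2, -2.0]
grip_width: 0.0611
grip_force: 19.8
```

jog_arm:
  motion:
    - [0.012,-0.007,0,0,0,0,-1]
    - [0,0,0,0,0,0,-1]
    - [0,0,0,0,0,0,-1]

```text
time_s: 7.1
ee_pos: [0.439, 0.1821, 0.1147]
eef_rot: [3.141, 0.0, 1.571]
force: [0.2, 0.8, -1.9]
grip_width: 0.061
grip_force: 19.8
```

jog_arm:
  motion:
    - [0,0,0.02,0,0,0,-1]
    - [0,0,0.025,0,0,0,-1]
    - [0,0,0.02,0,0,0,-1]
    - [0,0,0.015,0,0,0,-1]
    - [0,0,0.005,0,0,0,-1]

```text
time_s: 7.6
ee_pos: [0.4386, 0.1813, 0.0281]
eef_rot: [-3.14, 0.001, 1.569]
force: [1.2, -0.2, -1.7]
grip_width: 0.0609
grip_force: 19.8
```

jog_arm:
  motion:
    - [0,0,0.002,0,0,0,-1]
    - [0,0,0.002,0,0,0,-1]
    - [0,0,0.001,0,0,0,-1]
    - [0,0,0.001,0,0,0,-1]
    - [0,0,0,0,0,0,-1]

```text
time_s: 8.1
ee_pos: [0.4387, 0.1826, 0.0237]
eef_rot: [3.141, -0.0, 1.571]
force: [0.4, 0.4, -1.9]
grip_width: 0.0612
grip_force: 19.8
```

jog_arm:
  motion:
    - [0,0,0.001,0,0,0,-1]
    - [0,0,0,0,0,0,-1]
    - [0,0,0,0,0,0,-1]

```text
time_s: 8.4
ee_pos: [0.4388, 0.1827, 0.023]
eef_rot: [3.141, -0.0, 1.571]
force: [-3.0, -1.1, 5.8]
grip_width: 0.0611
grip_force: 19.8
```

Contact is made at z = 0.023, as expected. I'll release, go up, and put the camera over the ring.

jog_arm:
  motion:
    - [0,0,0,0,0,0,0.45]
    - [0,0,0,0,0,0,0.6]
    - [0,0,0,0,0,0,0.8]
    - [0,0,0,0,0,0,1]
    - [0,0,0,0,0,0,1]

```text
time_s: 8.9
ee_pos: [0.4386, 0.1826, 0.0224]
eef_rot: [3.142, 0.0, 1.571]
force: [-0.7, -0.5, -0.8]
grip_width: 0.0929
grip_force: 0.0
```

jog_arm:
  motion:
    - [0,0,-0.01,0,0,0,1]
    - [0,0,-0.03,0,0,0,1]
    - [0,0,-0.04,0,0,0,1]
    - [0,0,-0.04,0,0,0,1]
    - [0,0,-0.04,0,0,0,1]

```text
time_s: 9.4
ee_pos: [0.4383, 0.1825, 0.1849]
eef_rot: [3.141, -0.0, 1.571]
force: [-0.6, 0.4, 0.1]
grip_width: 0.094
grip_force: 0.0
```

jog_arm:
  motion:
    - [-0.04,0,-0.02,0,0,0,1]
    - [-0.042,0,-0.002,0,0,0,1]
    - [0,0,0,0,0,0,1]
    - [0,0,0,0,0,0,1]

```text
time_s: 9.8
ee_pos: [0.4386, 0.1002, 0.2051]
eef_rot: [3.141, -0.0, 1.569]
force: [1.3, 0.0, 0.7]
grip_width: 0.0938
grip_force: 0.0
```

```bash
cat >> h.py <<'E'
def overhead(f,guess,zs,thr=75):
    im,m=grab('wrist');save(im,f+'.png');np.savez(f+'.npz',im=im,**{k:np.array(v) for k,v in m.items()})
    hsv=cv2.cvtColor(im,cv2.COLOR_RGB2HSV)
    mk=cv2.morphologyEx((hsv[...,1]<thr).astype(np.uint8),cv2.MORPH_CLOSE,np.ones((5,5)))
    q=proj(m,guess)[0];c=blob(mk,q);e=cv2.fitEllipse(c)
    print('cam',ray(m,0,0)[0],'px',q,e)
    for z in zs: print(z,circ(cont_on(m,c,z)))
    return im,m,c,e
E
python3 - <<'E'
from h import *
overhead('w3',[.4388,.184,.053],(.053,),90)
print(ctrl.get_obs()['ee_pos'])
E
```

```text
cam [0.43847725 0.18427439 0.38457652] px [313.90183014 114.1661354 ] ((313.7031555175781, 113.13763427734375), (52.27581024169922, 54.78022384643555), 176.67123413085938)
0.053 (array([0.43859336, 0.18429001]), np.float64(0.02983084194759089), np.float64(0.0005259405060870821))
[0.43851828 0.10087019 0.20479977]
```

View pics/w3.png

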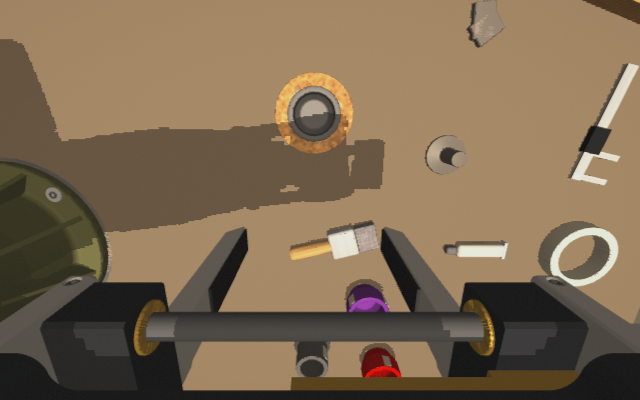

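The foot is seated in the ring, centred at (0.4386, 0.1843), pixel (314,113). Next is the belly.

jog_arm:
  motion:
    - [-0.03,0,0,0,0,0,1]
    - [-0.048,0,0,0,0,0,1]
    - [-0.048,0,0,0,0,0,1]
    - [-0.048,0,0,0,0,0,1]
    - [-0.048,0,0,0,0,0,1]

```text
time_s: 10.35
ee_pos: [0.4386, -0.1221, 0.2045]
eef_rot: [-3.141, -0.0, 1.573]
force: [1.2, 0.7, -1.3]
grip_width: 0.0941
grip_force: 0.0
```

jog_arm:
  motion:
    - [-0.048,0,0,0,0,0,1]
    - [-0.048,0,0,0,0,0,1]
    - [-0.048,0,0,0,0,0,1]
    - [-0.048,0,0,0,0,0,1]
    - [-0.048,0,0,0,0,0,1]

```text
time_s: 10.85
ee_pos: [0.4392, -0.3623, 0.2041]
eef_rot: [-3.141, -0.001, 1.572]
force: [-0.8, -1.0, -0.1]
grip_width: 0.0942
grip_force: 0.0
```

jog_arm:
  motion:
    - [-0.028,0,0,0,0,0.144,1]
    - [0,0,0,0,0,0.144,1]
    - [0,0,0,0,0,0.144,1]
    - [0,0,0,0,0,0.144,1]
    - [0,0,0,0,0,0.144,1]

```text
time_s: 11.35
ee_pos: [0.4396, -0.3883, 0.204]
eef_rot: [-3.141, -0.0, 0.846]
force: [0.2, -0.3, -0.4]
grip_width: 0.0939
grip_force: 0.0
```

jog_arm:
  motion:
    - [0,0,0,0,0,0.144,1]
    - [0,0,0,0,0,0.144,1]
    - [0,0,0,0,0,0.144,1]
    - [0,0,0,0,0,0,1]
    - [0,0,0,0,0,0,1]

```text
time_s: 11.85
ee_pos: [0.4392, -0.3887, 0.2042]
eef_rot: [-3.141, 0.0, 0.424]
force: [0.4, -0.8, -0.6]
grip_width: 0.0937
grip_force: 0.0
```

```bash
python3 - <<'E'
from h import *
im,m,c,e=overhead('w4',[.516,-.356,.036],(.02,.03,.04),75)
print(ctrl.get_obs()['ee_pos'],ctrl.get_obs()['eef_rot'])
P=cont_on(m,c,.024)[:,:2]
ctr=circ(P)[0];r=np.hypot(*(P-ctr).T);L=P[r>.038]-ctr;a=np.arctan2(L[:,1],L[:,0]);print('lug axis deg',np.degrees(np.angle(np.exp(2j*a).mean())/2),len(L))
s=a%(2*np.pi);u=np.exp(1j*a);ax=np.angle((u**2).mean())/2;g=np.cos(a-ax)>0
print('lug ends',ctr+L[g].mean(0),ctr+L[~g].mean(0),g.sum(),(~g).sum())
E
```

```text
cam [ 0.51618    -0.35440122  0.38361684] px [315.18281021 114.49326008] ((315.9391784667969, 115.34859466552734), (49.94045639038086, 68.88321685791016), 2.3183517456054688)
0.02 (array([ 0.51421047, -0.35801447]), np.float64(0.033811171642468316), np.float64(0.004866921435528147))
0.03 (array([ 0.5142666 , -0.35791268]), np.float64(0.03289065030970772), np.float64(0.004733005164036503))
0.04 (array([ 0.51432264, -0.35781092]), np.float64(0.03197009522859471), np.float64(0.004599091601102119))
[ 0.43908057 -0.38886379  0.20423773] [-3.14118189e+00  1.20450855e-04  4.23831010e-01]
lug axis deg 22.092337987636903 46
lug ends [ 0.55406311 -0.3412707 ] [ 0.47376547 -0.37376118] 25 21
```

View pics/w4.png

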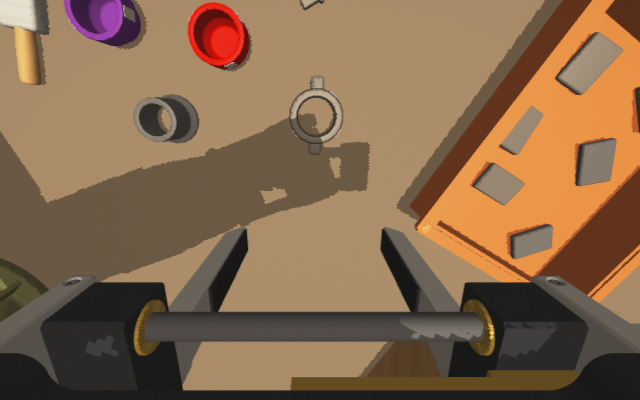

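The belly is centred at pixel (316,116), which gives (0.5143, -0.3578). The lug axis at 22° is aligned with tool x, so I'll grip across it.

jog_arm:
  motion:
    - [0.04,0.0026,0,0,0,0,1]
    - [0.0413,0,0,0,0,0.03,1]
    - [0,0,0.03,0,0,0,1]
    - [0,0,0.03,0,0,0,1]
    - [0,0,0.03,0,0,0,1]

```text
time_s: 12.4
ee_pos: [0.5143, -0.3581, 0.1132]
eef_rot: [-3.142, 0.0, 0.393]
force: [0.1, -0.3, -0.7]
grip_width: 0.0938
grip_force: 0.0
```

jog_arm:
  motion:
    - [0,0,0.03,0,0,0,1]
    - [0,0,0.03,0,0,0,1]
    - [0,0,0.03,0,0,0,1]
    - [0,0,0.017,0,0,0,1]
    - [0,0,0,0,0,0,1]

```text
time_s: 12.9
ee_pos: [0.5131, -0.3579, 0.0053]
eef_rot: [-3.138, 0.002, 0.391]
force: [0.1, 0.2, 0.7]
grip_width: 0.0936
grip_force: 0.0
```

jog_arm:
  motion:
    - [0,0,0,0,0,0,0.5]
    - [0,0,0,0,0,0,-1]
    - [0,0,0,0,0,0,-1]
    - [0,0,0,0,0,0,-1]
    - [0,0,0,0,0,0,-1]
  squeeze: 12

```text
time_s: 13.4
ee_pos: [0.5143, -0.359, 0.0084]
eef_rot: [3.14, -0.001, 0.389]
force: [-0.7, 0.4, 6.3]
grip_width: 0.0668
grip_force: 12.0
```

jog_arm:
  motion:
    - [0,0,0,0,0,0,-1]
    - [0,0,0,0,0,0,-1]
    - [0,0,0,0,0,0,-1]
  squeeze: 20

```text
time_s: 13.7
ee_pos: [0.5143, -0.359, 0.0084]
eef_rot: [3.14, -0.001, 0.389]
force: [-1.1, 1.2, 7.3]
grip_width: 0.0665
grip_force: 20.0
```

jog_arm:
  motion:
    - [0,0,-0.01,0,0,0,-1]
    - [0,0,-0.025,0,0,0,-1]
    - [0,0,-0.03,0,0,0,-1]
    - [0,0,-0.03,0,0,0,-1]
    - [0,0,-0.025,0,0,0,-1]

```text
time_s: 14.2
ee_pos: [0.5139, -0.3587, 0.1297]
eef_rot: [3.141, -0.001, 0.389]
force: [0.2, 0.6, -2.5]
grip_width: 0.0669
grip_force: 20.0
```

jog_arm:
  motion:
    - [0,0,0,0,0,-0.09,-1]
    - [0,0,0,0,0,-0.13,-1]
    - [0,0,0,0,0,-0.13,-1]
    - [0,0,0,0,0,-0.13,-1]
    - [0,0,0,0,0,-0.13,-1]

```text
time_s: 14.7
ee_pos: [0.5137, -0.3586, 0.1279]
eef_rot: [-3.141, 0.0, 1.004]
force: [0.1, 0.1, -2.4]
grip_width: 0.0667
grip_force: 20.0
```

jog_arm:
  motion:
    - [0,0,0,0,0,-0.13,-1]
    - [0,0,0,0,0,-0.13,-1]
    - [0,0,0,0,0,-0.13,-1]
    - [0,0,0,0,0,-0.13,-1]
    - [0,0,0,0,0,-0.05,-1]

```text
time_s: 15.2
ee_pos: [0.5137, -0.3586, 0.1278]
eef_rot: [-3.141, -0.0, 1.574]
force: [-0.4, 0.2, -1.9]
grip_width: 0.0668
grip_force: 20.0
```

jog_arm:
  motion:
    - [0.02,0,0,0,0,0,-1]
    - [0.036,-0.005,0,0,0,0,-1]
    - [0.036,-0.005,0,0,0,0,-1]
    - [0.036,-0.005,0,0,0,0,-1]
    - [0.036,-0.005,0,0,0,0,-1]

```text
time_s: 15.7
ee_pos: [0.4937, -0.1933, 0.1279]
eef_rot: [3.141, 0.0, 1.569]
force: [0.7, 0.2, -2.1]
grip_width: 0.0669
grip_force: 20.0
```

jog_arm:
  motion:
    - [0.036,-0.005,0,0,0,0,-1]
    - [0.036,-0.005,0,0,0,0,-1]
    - [0.036,-0.005,0,0,0,0,-1]
    - [0.036,-0.005,0,0,0,0,-1]
    - [0.036,-0.005,0,0,0,0,-1]

```text
time_s: 16.2
ee_pos: [0.4691, -0.0133, 0.128]
eef_rot: [3.141, 0.0, 1.569]
force: [0.6, -0.5, -1.2]
grip_width: 0.0668
grip_force: 20.0
```

jog_arm:
  motion:
    - [0.036,-0.005,0,0,0,0,-1]
    - [0.036,-0.005,0,0,0,0,-1]
    - [0.036,-0.005,0,0,0,0,-1]
    - [0.02,-0.005,0,0,0,0,-1]
    - [0,0,0,0,0,0,-1]

```text
time_s: 16.7
ee_pos: [0.4492, 0.1153, 0.1279]
eef_rot: [3.141, -0.0, 1.572]
force: [0.0, 0.8, -1.6]
grip_width: 0.0667
grip_force: 20.0
```

jog_arm:
  motion:
    - [0.03,-0.005,0,0,0,0,-1]
    - [0.025,-0.004,0,0,0,0,-1]
    - [0.014,-0.0015,0,0,0,0,-1]
    - [0,0,0,0,0,0,-1]
    - [0,0,0,0,0,0,-1]

```text
time_s: 17.2
ee_pos: [0.4397, 0.1817, 0.1275]
eef_rot: [-3.142, 0.0, 1.569]
force: [-0.1, -0.6, -1.7]
grip_width: 0.0669
grip_force: 20.0
```

```bash
python3 - <<'E'
from h import *
im,m=grab('wrist');np.savez('w5.npz',im=im,**{k:np.array(v) for k,v in m.items()})
p=ctrl.get_obs()['ee_pos'];print(p)
out=im.copy()
th=np.linspace(0,2*np.pi,60)
for r,z in((.031,.0316),(.024,.0316),):
    for u,v in proj(m,np.c_[p[0]+r*np.cos(th),p[1]+r*np.sin(th),0*th+p[2]+z]): cv2.circle(out,(int(round(u)),int(round(v))),0,(255,0,0),-1)
u,v=proj(m,p+[0,0,.03])[0].astype(int)
save(cv2.resize(out[max(v-75,0):v+75,u-100:u+100],None,fx=4,fy=4,interpolation=0),'w5.png');print(u,v)
E
```

```text
[0.43968913 0.18155152 0.12744688]
314 260
```

View pics/w5.png

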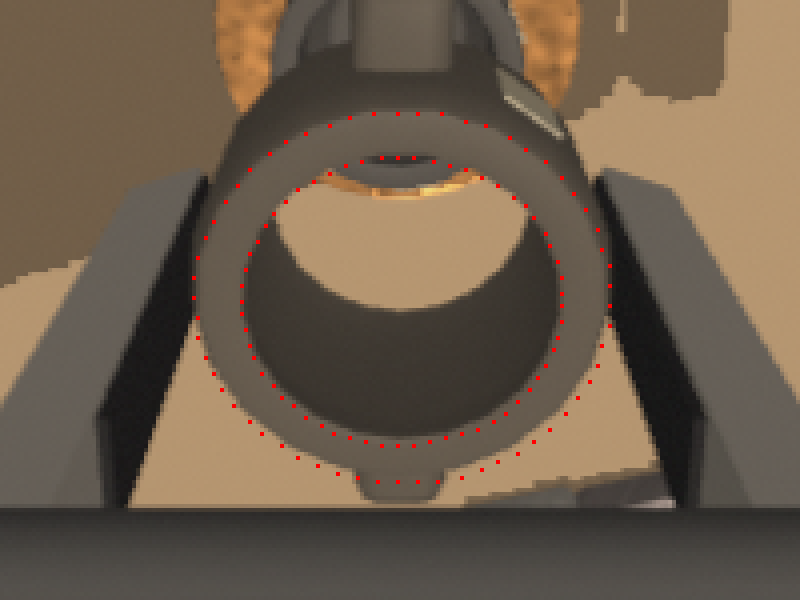

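The drawn circles sit on the belly's rim, about 0.7 mm off toward image-bottom. It is well centred between the fingers. I'll shift slightly and lower it.

jog_arm:
  motion:
    - [0.0018,-0.001,0.01,0,0,0,-1]
    - [0,0,0.02,0,0,0,-1]
    - [0,0,0.02,0,0,0,-1]
    - [0,0,0.01,0,0,0,-1]
    - [0,0,0,0,0,0,-1]

```text
time_s: 17.75
ee_pos: [0.4378, 0.1836, 0.0661]
eef_rot: [-3.139, 0.001, 1.568]
force: [0.9, -0.6, -1.2]
grip_width: 0.0669
grip_force: 20.0
```

jog_arm:
  motion:
    - [0,0,0.002,0,0,0,-1]
    - [0,0,0.001,0,0,0,-1]
    - [0,0,0.001,0,0,0,-1]
    - [0,0,0,0,0,0,-1]
    - [0,0,0,0,0,0,-1]

```text
time_s: 18.25
ee_pos: [0.4386, 0.1843, 0.0637]
eef_rot: [3.141, -0.0, 1.569]
force: [0.1, 0.3, -1.8]
grip_width: 0.0665
grip_force: 20.0
```

jog_arm:
  motion:
    - [0,0,0.001,0,0,0,-1]
    - [0,0,0,0,0,0,-1]
    - [0,0,0,0,0,0,-1]

```text
time_s: 18.55
ee_pos: [0.4385, 0.1843, 0.0624]
eef_rot: [-3.142, 0.0, 1.569]
force: [0.7, -0.2, -2.1]
grip_width: 0.0665
grip_force: 20.0
```

jog_arm:
  motion:
    - [0,0,0.0008,0,0,0,-1]
    - [0,0,0,0,0,0,-1]
    - [0,0,0,0,0,0,-1]

```text
time_s: 18.85
ee_pos: [0.4385, 0.1842, 0.0616]
eef_rot: [-3.141, 0.0, 1.569]
force: [-0.0, 0.0, -2.1]
grip_width: 0.0666
grip_force: 20.0
```

jog_arm:
  motion:
    - [0,0,0.0007,0,0,0,-1]
    - [0,0,0,0,0,0,-1]
    - [0,0,0,0,0,0,-1]

```text
time_s: 19.15
ee_pos: [0.4386, 0.1843, 0.0614]
eef_rot: [3.141, -0.0, 1.569]
force: [-2.6, -1.7, 5.7]
grip_width: 0.0668
grip_force: 20.0
```

Contact. Releasing and checking from above.

jog_arm:
  motion:
    - [0,0,0,0,0,0,0.5]
    - [0,0,0,0,0,0,0.7]
    - [0,0,0,0,0,0,1]
    - [0,0,0,0,0,0,1]
    - [0,0,0,0,0,0,1]

```text
time_s: 19.65
ee_pos: [0.4385, 0.1842, 0.0609]
eef_rot: [-3.142, -0.0, 1.569]
force: [0.7, 0.6, -0.6]
grip_width: 0.094
grip_force: 0.0
```

jog_arm:
  motion:
    - [0,0,-0.01,0,0,0,1]
    - [0,0,-0.03,0,0,0,1]
    - [0,0,-0.04,0,0,0,1]
    - [0,0,-0.04,0,0,0,1]
    - [0,0,-0.024,0,0,0,1]

```text
time_s: 20.15
ee_pos: [0.439, 0.1844, 0.2088]
eef_rot: [3.138, -0.001, 1.569]
force: [0.6, 0.3, -0.2]
grip_width: 0.094
grip_force: 0.0
```

jog_arm:
  motion:
    - [-0.04,0,0,0,0,0,1]
    - [-0.044,0,0,0,0,0,1]
    - [0,0,0,0,0,0,1]
    - [0,0,0,0,0,0,1]

```text
time_s: 20.55
ee_pos: [0.4384, 0.0999, 0.2057]
eef_rot: [3.141, -0.0, 1.567]
force: [-0.1, -0.2, -0.4]
grip_width: 0.0939
grip_force: 0.0
```

```bash
python3 - <<'E'
from h import *
im,m,c,e=overhead('w6',[.4386,.213,.093],(.093,),80)
P=cont_on(m,c,.089);C=np.array([.4386,.1843]);r=np.hypot(*(P[:,:2]-C).T);a=np.arctan2(*(P[:,:2]-C).T)
for i in range(3):
    r=np.hypot(*(P[:,:2]-C).T);C,rr,sd=circ(P[(r<.035)]);print(C,rr,sd)
u,v=proj(m,[.4386,.184,.09])[0].astype(int)
save(cv2.resize(im[max(v-60,0):v+60,u-80:u+80],None,fx=4,fy=4,interpolation=0),'w6c.png')
E
```

```text
cam [0.43848705 0.18390031 0.38514409] px [313.56768848  82.7822464 ] ((313.5466003417969, 111.52496337890625), (58.161685943603516, 81.09269714355469), 0.47206932306289673)
0.093 (array([0.43848247, 0.18471764]), np.float64(0.031492745849245385), np.float64(0.0046990579902203575))
[0.43846588 0.1846013 ] 0.03139251144191365 0.0007434957093226452
[0.43846451 0.18461913] 0.03139997152477587 0.0007804889477077883
[0.43846451 0.18461913] 0.03139997152477587 0.0007804889477077883
```

View pics/w6c.png

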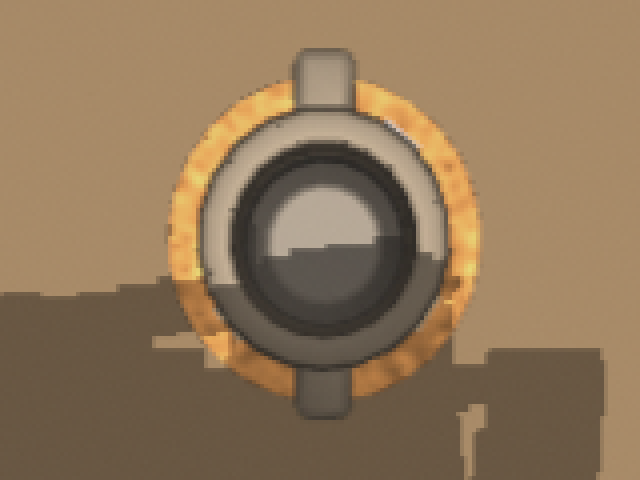

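The belly sits concentric on the foot, its rim centred at (0.4385, 0.1846). Next is the neck.

jog_arm:
  motion:
    - [-0.04,0,0,0,0,0,1]
    - [-0.047,-0.001,0,0,0,0,1]
    - [-0.047,-0.001,0,0,0,0,1]
    - [-0.047,-0.001,0,0,0,0,1]
    - [-0.047,0,0,0,0,0,1]

```text
time_s: 21.1
ee_pos: [0.435, -0.1285, 0.2053]
eef_rot: [3.141, -0.0, 1.571]
force: [0.3, 0.8, -0.2]
grip_width: 0.0938
grip_force: 0.0
```

jog_arm:
  motion:
    - [-0.047,0,0,0,0,0,1]
    - [-0.047,0,0,0,0,0,1]
    - [-0.047,0,0,0,0,0,1]
    - [0,0,0,0,0,0,1]
    - [0,0,0,0,0,0,1]

```text
time_s: 21.6
ee_pos: [0.435, -0.2683, 0.2046]
eef_rot: [-3.141, -0.001, 1.569]
force: [0.1, -0.2, 0.5]
grip_width: 0.0939
grip_force: 0.0
```

```bash
python3 - <<'E'
from h import *
im,m,c,e=overhead('w7',[.435,-.165,.05],(0.0,.005,.05),75)
print(ctrl.get_obs()['ee_pos'])
u,v=proj(m,[.435,-.187,.05])[0].astype(int);cv2.drawContours(im,[c[:,None]],-1,(255,0,0),1)
save(cv2.resize(im[max(v-60,0):v+60,u-80:u+80],None,fx=4,fy=4,interpolation=0),'w7c.png')
E
```

```text
cam [ 0.43517824 -0.18436455  0.38408347] px [313.84063025  96.17955727] ((313.6203308105469, 117.5967788696289), (45.54278564453125, 47.546016693115234), 177.6840057373047)
0.0 (array([ 0.43459014, -0.18956918]), np.float64(0.030281110537795548), np.float64(0.000359159719007597))
0.005 (array([ 0.43459788, -0.1895015 ]), np.float64(0.029886933416566456), np.float64(0.00035448328011503474))
0.05 (array([ 0.43466746, -0.18889223]), np.float64(0.02633930721307288), np.float64(0.0003123970992160579))
[ 0.43508441 -0.26762354  0.20477191]
```

View pics/w7c.png

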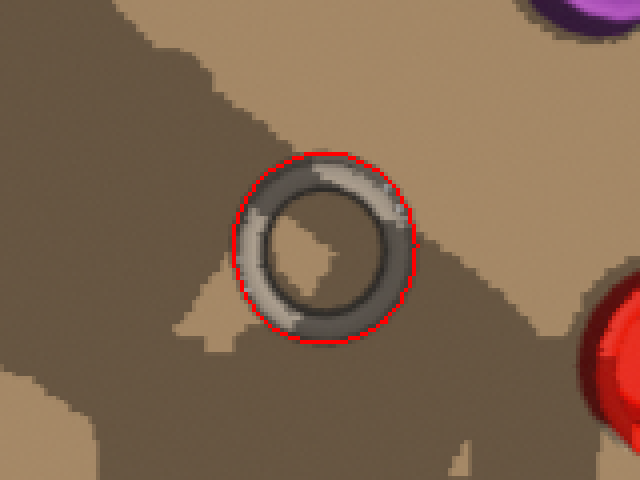

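The neck is at (0.4346, -0.189), and the contour hugs its silhouette cleanly.

jog_arm:
  motion:
    - [0.04,-0.0005,0,0,0,0,1]
    - [0.0386,0,0,0,0,0,1]
    - [0,0,0.03,0,0,0,1]
    - [0,0,0.03,0,0,0,1]
    - [0,0,0.03,0,0,0,1]

```text
time_s: 22.15
ee_pos: [0.4347, -0.1881, 0.1145]
eef_rot: [3.14, 0.0, 1.572]
force: [1.0, -0.5, -0.3]
grip_width: 0.0939
grip_force: 0.0
```

jog_arm:
  motion:
    - [0,0,0.03,0,0,0,1]
    - [0,0,0.03,0,0,0,1]
    - [0,0,0.025,0,0,0,1]
    - [0,0,0.012,0,0,0,1]
    - [0,0,0,0,0,0,0.6]

```text
time_s: 22.65
ee_pos: [0.434, -0.1888, 0.0172]
eef_rot: [-3.14, -0.001, 1.57]
force: [-0.6, -0.3, 0.1]
grip_width: 0.0889
grip_force: 0.0
```

jog_arm:
  motion:
    - [0,0,0,0,0,0,0.2]
    - [0,0,0,0,0,0,-1]
    - [0,0,0,0,0,0,-1]
    - [0,0,0,0,0,0,-1]
    - [0,0,0,0,0,0,-1]
  squeeze: 12

```text
time_s: 23.15
ee_pos: [0.4344, -0.1903, 0.0183]
eef_rot: [3.141, 0.0, 1.569]
force: [-1.5, -0.9, 3.7]
grip_width: 0.0506
grip_force: 12.0
```

jog_arm:
  motion:
    - [0,0,0,0,0,0,-1]
    - [0,0,0,0,0,0,-1]
    - [0,0,0,0,0,0,-1]
  squeeze: 20

```text
time_s: 23.45
ee_pos: [0.4344, -0.1903, 0.0183]
eef_rot: [3.141, 0.0, 1.569]
force: [-0.6, -0.1, 6.5]
grip_width: 0.0502
grip_force: 20.0
```

jog_arm:
  motion:
    - [0,0,-0.015,0,0,0,-1]
    - [0,0,-0.035,0,0,0,-1]
    - [0,0,-0.04,0,0,0,-1]
    - [0,0,-0.04,0,0,0,-1]
    - [0,0,-0.025,0,0,0,-1]

```text
time_s: 23.95
ee_pos: [0.4346, -0.1903, 0.1756]
eef_rot: [3.139, 0.001, 1.569]
force: [-0.8, -0.4, -2.5]
grip_width: 0.0503
grip_force: 20.0
```

jog_arm:
  motion:
    - [0.02,0,0,0,0,0,-1]
    - [0.034,0.001,0,0,0,0,-1]
    - [0.037,0.001,0,0,0,0,-1]
    - [0.037,0.001,0,0,0,0,-1]
    - [0.037,0.001,0,0,0,0,-1]

```text
time_s: 24.45
ee_pos: [0.4382, -0.0238, 0.1728]
eef_rot: [-3.141, -0.0, 1.568]
force: [0.5, -0.6, -0.9]
grip_width: 0.0504
grip_force: 20.0
```

jog_arm:
  motion:
    - [0.037,0,0,0,0,0,-1]
    - [0.037,0,0,0,0,0,-1]
    - [0.037,0,0,0,0,0,-1]
    - [0.037,0,0,0,0,0,-1]
    - [0.034,0,0,0,0,0,-1]

```text
time_s: 24.95
ee_pos: [0.4385, 0.1584, 0.1728]
eef_rot: [-3.141, 0.0, 1.569]
force: [-0.1, 0.3, -0.7]
grip_width: 0.0504
grip_force: 20.0
```

jog_arm:
  motion:
    - [0.02,0,0,0,0,0,-1]
    - [0.0055,0,0,0,0,0,-1]
    - [0,0,0,0,0,0,-1]
    - [0,0,0,0,0,0,-1]

```text
time_s: 25.35
ee_pos: [0.439, 0.1815, 0.1728]
eef_rot: [-3.141, 0.0, 1.568]
force: [0.8, 0.1, -1.8]
grip_width: 0.0501
grip_force: 20.0
```

```bash
python3 - <<'E'
from h import *
im,m=grab('wrist');np.savez('w8.npz',im=im,**{k:np.array(v) for k,v in m.items()})
p=ctrl.get_obs()['ee_pos'];print(p)
out=im.copy()
th=np.linspace(0,2*np.pi,60)
for r,z in((.025,.0337),(.018,.0337),):
    for u,v in proj(m,np.c_[p[0]+r*np.cos(th),p[1]+r*np.sin(th),0*th+p[2]+z]): cv2.circle(out,(int(round(u)),int(round(v))),0,(255,0,0),-1)
u,v=proj(m,p+[0,0,.03])[0].astype(int)
save(cv2.resize(out[max(v-75,0):v+75,u-100:u+100],None,fx=4,fy=4,interpolation=0),'w8.png')
E
```

```text
[0.43904868 0.18141026 0.17287597]
```

View pics/w8.png

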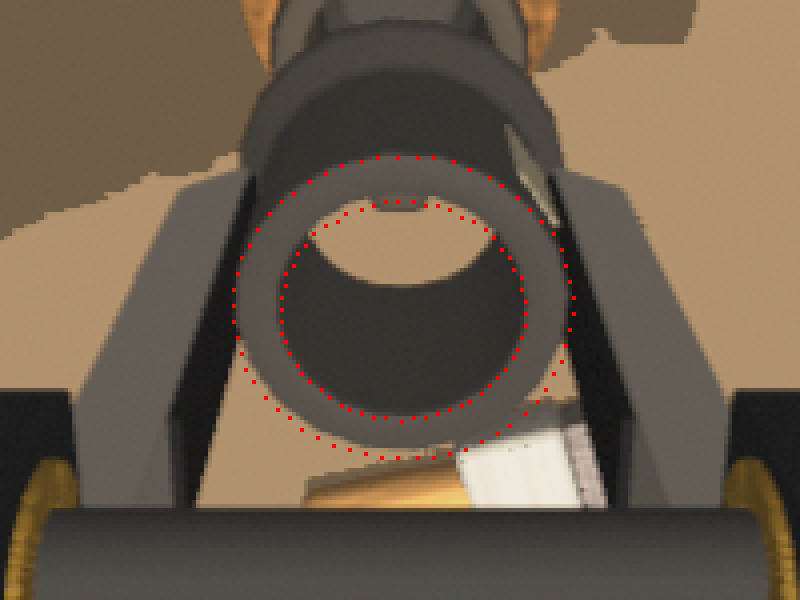

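The neck is well aligned between the fingers, about 0.9 mm toward +y. I'll correct that and lower it.

jog_arm:
  motion:
    - [0.0023,-0.0003,0.01,0,0,0,-1]
    - [0,0,0.02,0,0,0,-1]
    - [0,0,0.018,0,0,0,-1]
    - [0,0,0.008,0,0,0,-1]
    - [0,0,0,0,0,0,-1]

```text
time_s: 25.9
ee_pos: [0.4382, 0.1842, 0.1159]
eef_rot: [-3.14, 0.001, 1.568]
force: [0.2, 0.6, -1.7]
grip_width: 0.0505
grip_force: 20.0
```

jog_arm:
  motion:
    - [0,0,0.002,0,0,0,-1]
    - [0,0,0.001,0,0,0,-1]
    - [0,0,0.001,0,0,0,-1]
    - [0,0,0,0,0,0,-1]
    - [0,0,0,0,0,0,-1]

```text
time_s: 26.4
ee_pos: [0.4388, 0.1847, 0.1131]
eef_rot: [3.141, -0.0, 1.569]
force: [-0.5, 0.2, -1.2]
grip_width: 0.0503
grip_force: 20.0
```

jog_arm:
  motion:
    - [0,0,0.0007,0,0,0,-1]
    - [0,0,0,0,0,0,-1]
    - [0,0,0,0,0,0,-1]

```text
time_s: 26.7
ee_pos: [0.4387, 0.1847, 0.1123]
eef_rot: [-3.142, -0.0, 1.569]
force: [1.3, -0.7, -1.5]
grip_width: 0.0506
grip_force: 20.0
```

jog_arm:
  motion:
    - [-0.001,0,0,0,0,0,-1]
    - [0,0,0.0008,0,0,0,-1]
    - [0,0,0,0,0,0,-1]
    - [0,0,0,0,0,0,-1]

```text
time_s: 27.1
ee_pos: [0.4387, 0.1836, 0.1114]
eef_rot: [-3.142, 0.0, 1.569]
force: [1.0, 0.4, -0.8]
grip_width: 0.0505
grip_force: 20.0
```

jog_arm:
  motion:
    - [0,0,0.0005,0,0,0,-1]
    - [0,0,0,0,0,0,-1]
    - [0,0,0,0,0,0,-1]

```text
time_s: 27.4
ee_pos: [0.4388, 0.1837, 0.1111]
eef_rot: [3.141, -0.0, 1.569]
force: [-1.1, -0.4, 1.6]
grip_width: 0.0502
grip_force: 20.0
```

jog_arm:
  motion:
    - [0,0,0.0002,0,0,0,0.2]
    - [0,0,0,0,0,0,0.5]
    - [0,0,0,0,0,0,1]
    - [0,0,0,0,0,0,1]
    - [0,0,0,0,0,0,1]

```text
time_s: 27.9
ee_pos: [0.4387, 0.1836, 0.1107]
eef_rot: [-3.142, 0.0, 1.569]
force: [0.3, 0.9, 0.9]
grip_width: 0.0846
grip_force: 0.0
```

jog_arm:
  motion:
    - [0,0,-0.01,0,0,0,1]
    - [0,0,-0.03,0,0,0,1]
    - [0,0,-0.04,0,0,0,1]
    - [0,0,-0.04,0,0,0,1]
    - [0,0,-0.02,0,0,0,1]

```text
time_s: 28.4
ee_pos: [0.4392, 0.1839, 0.255]
eef_rot: [3.137, -0.002, 1.569]
force: [-0.4, 0.6, -0.5]
grip_width: 0.0941
grip_force: 0.0
```

jog_arm:
  motion:
    - [-0.04,0,0,0,0,0,1]
    - [-0.044,0,0,0,0,0,1]
    - [0,0,0,0,0,0,1]
    - [0,0,0,0,0,0,1]

```text
time_s: 28.8
ee_pos: [0.4386, 0.0993, 0.2515]
eef_rot: [3.141, -0.0, 1.567]
force: [-0.4, 0.2, 0.7]
grip_width: 0.0939
grip_force: 0.0
```

```bash
python3 - <<'E'
from h import *
im,m=grab('wrist');np.savez('w9.npz',im=im,**{k:np.array(v) for k,v in m.items()})
print(ray(m,0,0)[0],ctrl.get_obs()['ee_pos'])
out=im.copy();th=np.linspace(0,2*np.pi,72)
for r,z,col in((.025,.145,(255,0,0)),(.018,.145,(255,0,0)),(.033,.085,(0,255,0))):
    for u,v in proj(m,np.c_[.4385+r*np.cos(th),.1846+r*np.sin(th),0*th+z]): cv2.circle(out,(int(round(u)),int(round(v))),0,col,-1)
u,v=proj(m,[.4385,.184,.13])[0].astype(int)
save(cv2.resize(out[max(v-70,0):v+70,u-80:u+80],None,fx=4,fy=4,interpolation=0),'w9.png')
E
```

```text
[0.43865638 0.1832974  0.43096375] [0.43857651 0.09993371 0.25127249]
```

View pics/w9.png

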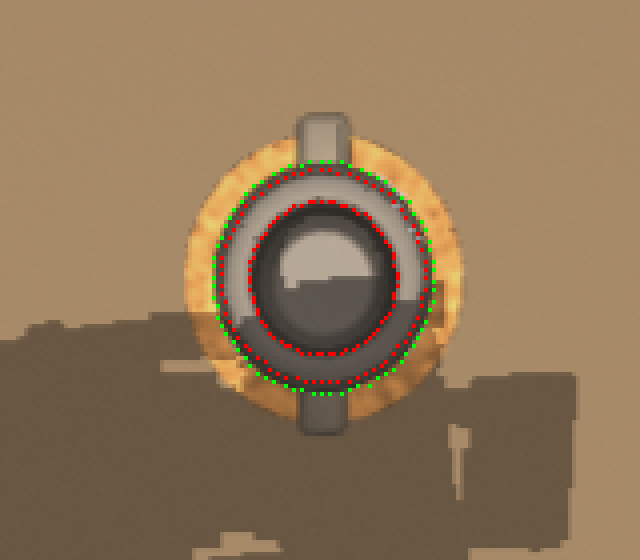

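The neck is concentric with the belly to within a pixel, and its height matches (red and green circles fit). Last comes the lid.

jog_arm:
  motion:
    - [-0.011,0.036,0,0,0,0,1]
    - [-0.011,0.036,0.01,0,0,0,1]
    - [-0.011,0.036,0.012,0,0,0,1]
    - [-0.011,0.036,0.012,0,0,0,1]
    - [-0.01,0.035,0.012,0,0,0,1]

```text
time_s: 29.35
ee_pos: [0.6189, 0.0464, 0.204]
eef_rot: [-3.141, -0.0, 1.57]
force: [-0.4, -0.5, -0.3]
grip_width: 0.0938
grip_force: 0.0
```

jog_arm:
  motion:
    - [0,0,0,0,0,0,1]
    - [0,0,0,0,0,0,1]

```text
time_s: 29.55
ee_pos: [0.6174, 0.0465, 0.2038]
eef_rot: [-3.14, -0.0, 1.57]
force: [0.6, 0.3, 0.1]
grip_width: 0.0941
grip_force: 0.0
```

```bash
python3 - <<'E'
from h import *
im,m,c,e=overhead('w10',[.618,.130,.03],(0,.005,.04),75)
o=ctrl.get_obs();print(o['ee_pos'],o['eef_rot'])
# knob top ray seen obliquely in w3 is not needed: check height by the top camera
t=np.load('top0.npz');print(meet(ray(m,*e[0]),ray(t,261,183)))
E
```

```text
cam [0.6176426  0.13055068 0.38325827] px [314.67491602 114.34414276] ((314.86517333984375, 113.52255249023438), (39.71733474731445, 41.62211990356445), 175.34523010253906)
0 (array([0.61828369, 0.13045282]), np.float64(0.026238924390136913), np.float64(0.0003663256012325915))
0.005 (array([0.61827522, 0.13045403]), np.float64(0.025896591844024684), np.float64(0.0003615452618582792))
0.04 (array([0.61821604, 0.13046253]), np.float64(0.02350026244535152), np.float64(0.0003280842134115977))
[0.61711019 0.04653038 0.20485471] [-3.14132069e+00 -1.14827315e-04  1.57003445e+00]
[0.61767833 0.13164309 0.00248135]
```

The lid is at (0.618, 0.1305) and lies flat.

jog_arm:
  motion:
    - [0.042,0.001,0,0,0,0,1]
    - [0.042,0,0,0,0,0,1]
    - [0,0,0.03,0,0,0,0.6]
    - [0,0,0.03,0,0,0,0.3]
    - [0,0,0.03,0,0,0,0.1]

```text
time_s: 30.1
ee_pos: [0.618, 0.1308, 0.1154]
eef_rot: [3.139, -0.0, 1.571]
force: [0.7, 0.5, -0.9]
grip_width: 0.0732
grip_force: 0.0
```

jog_arm:
  motion:
    - [0,0,0.03,0,0,0,0.1]
    - [0,0,0.03,0,0,0,0.1]
    - [0,0,0.025,0,0,0,0.1]
    - [0,0,0.016,0,0,0,0.1]
    - [0,0,0,0,0,0,0.1]

```text
time_s: 30.6
ee_pos: [0.6175, 0.1298, 0.0128]
eef_rot: [-3.14, 0.0, 1.57]
force: [-0.4, 0.3, 0.6]
grip_width: 0.0516
grip_force: 0.0
```

jog_arm:
  motion:
    - [0,0,0,0,0,0,-0.3]
    - [0,0,0,0,0,0,-1]
    - [0,0,0,0,0,0,-1]
    - [0,0,0,0,0,0,-1]
    - [0,0,0,0,0,0,-1]
  squeeze: 12

```text
time_s: 31.1
ee_pos: [0.6189, 0.1293, 0.0144]
eef_rot: [3.141, -0.0, 1.569]
force: [-0.4, 0.3, 3.9]
grip_width: 0.02
grip_force: 12.0
```

jog_arm:
  motion:
    - [0,0,0,0,0,0,-1]
    - [0,0,0,0,0,0,-1]
    - [0,0,0,0,0,0,-1]
  squeeze: 15

```text
time_s: 31.4
ee_pos: [0.6189, 0.1293, 0.0144]
eef_rot: [3.141, -0.0, 1.569]
force: [-1.6, -0.1, 5.9]
grip_width: 0.0196
grip_force: 15.0
```

jog_arm:
  motion:
    - [0,0,-0.01,0,0,0,-1]
    - [0,0,-0.025,0,0,0,-1]
    - [0,0,-0.035,0,0,0,-1]
    - [0,0,-0.04,0,0,0,-1]
    - [0,0,-0.04,0,0,0,-1]

```text
time_s: 31.9
ee_pos: [0.6182, 0.1292, 0.1656]
eef_rot: [-3.141, 0.0, 1.569]
force: [0.3, 0.4, -0.7]
grip_width: 0.0197
grip_force: 15.0
```

jog_arm:
  motion:
    - [0,0,-0.03,0,0,0,-1]
    - [0,0,-0.01,0,0,0,-1]
    - [0.004,-0.015,0,0,0,0,-1]
    - [0.008,-0.025,0,0,0,0,-1]
    - [0.009,-0.03,0,0,0,0,-1]

```text
time_s: 32.4
ee_pos: [0.5475, 0.1503, 0.2021]
eef_rot: [-3.139, 0.0, 1.568]
force: [1.6, -0.0, -1.0]
grip_width: 0.0197
grip_force: 15.0
```

jog_arm:
  motion:
    - [0.009,-0.03,0,0,0,0,-1]
    - [0.009,-0.03,0,0,0,0,-1]
    - [0.008,-0.03,0,0,0,0,-1]
    - [0.007,-0.02,0,0,0,0,-1]
    - [0,0,0,0,0,0,-1]

```text
time_s: 32.9
ee_pos: [0.4368, 0.1841, 0.2031]
eef_rot: [-3.14, 0.0, 1.57]
force: [1.1, -0.8, -1.4]
grip_width: 0.0198
grip_force: 15.0
```

jog_arm:
  motion:
    - [0,0,0,0,0,0,-1]
    - [0,0,0,0,0,0,-1]

```text
time_s: 33.1
ee_pos: [0.4392, 0.1834, 0.2033]
eef_rot: [-3.141, 0.0, 1.568]
force: [-0.3, -1.1, -0.2]
grip_width: 0.0197
grip_force: 15.0
```

```bash
python3 - <<'E'
from h import *
im,m=grab('wrist');p=ctrl.get_obs()['ee_pos'];print(p)
np.savez('w11.npz',im=im,**{k:np.array(v) for k,v in m.items()})
out=im.copy();th=np.linspace(0,2*np.pi,60)
for r,z in((.010,.0276),(.027,-.0094)):
    for u,v in proj(m,np.c_[p[0]+r*np.cos(th),p[1]+r*np.sin(th),0*th+p[2]+z]): cv2.circle(out,(int(round(u)),int(round(v))),0,(255,0,0),-1)
u,v=proj(m,p+[0,0,.01])[0].astype(int)
a=cv2.resize(out[v-70:v+70,u-90:u+90],None,fx=4,fy=4,interpolation=0);save(a,'w11.png')
E
```

```text
[0.43924359 0.18332168 0.20327717]
```

View pics/w11.png

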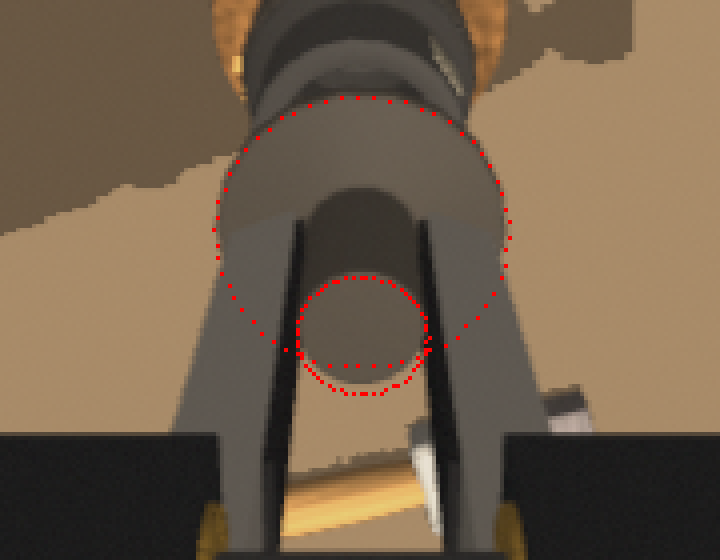

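The lid hangs level, and its centre is about 1 mm toward +y of the TCP. I'll lower it with a small correction.

jog_arm:
  motion:
    - [0.0003,-0.0007,0.01,0,0,0,-1]
    - [0,0,0.015,0,0,0,-1]
    - [0,0,0.01,0,0,0,-1]
    - [0,0,0.004,0,0,0,-1]
    - [0,0,0,0,0,0,-1]

```text
time_s: 33.65
ee_pos: [0.4379, 0.1838, 0.1642]
eef_rot: [-3.141, 0.0, 1.569]
force: [-0.1, 0.3, -0.5]
grip_width: 0.0199
grip_force: 15.0
```

jog_arm:
  motion:
    - [0,0,0.002,0,0,0,-1]
    - [0,0,0.001,0,0,0,-1]
    - [0,0,0.0005,0,0,0,-1]
    - [0,0,0,0,0,0,-1]
    - [0,0,0,0,0,0,-1]

```text
time_s: 34.15
ee_pos: [0.438, 0.184, 0.1614]
eef_rot: [3.141, -0.0, 1.569]
force: [-0.2, 0.4, -0.2]
grip_width: 0.0199
grip_force: 15.0
```

jog_arm:
  motion:
    - [0,0,0.0007,0,0,0,-1]
    - [0,0,0,0,0,0,-1]
    - [0,0,0,0,0,0,-1]

```text
time_s: 34.45
ee_pos: [0.438, 0.184, 0.1605]
eef_rot: [-3.142, -0.0, 1.569]
force: [-0.1, -0.3, -1.0]
grip_width: 0.02
grip_force: 15.0
```

jog_arm:
  motion:
    - [0,0.0004,0.0007,0,0,0,-1]
    - [0,0,0,0,0,0,-1]
    - [0,0,0,0,0,0,-1]

```text
time_s: 34.75
ee_pos: [0.4384, 0.1839, 0.1598]
eef_rot: [-3.142, 0.0, 1.569]
force: [-0.1, -0.0, -1.4]
grip_width: 0.0198
grip_force: 15.0
```

jog_arm:
  motion:
    - [0,0,0.0005,0,0,0,-1]
    - [0,0,0,0,0,0,-1]
    - [0,0,0,0,0,0,-1]

```text
time_s: 35.05
ee_pos: [0.4384, 0.1839, 0.1593]
eef_rot: [-3.142, 0.0, 1.569]
force: [0.0, -0.2, -0.9]
grip_width: 0.0194
grip_force: 15.0
```

jog_arm:
  motion:
    - [0,0,0.0005,0,0,0,-1]
    - [0,0,0,0,0,0,-1]
    - [0,0,0,0,0,0,-1]

```text
time_s: 35.35
ee_pos: [0.4385, 0.184, 0.159]
eef_rot: [3.141, -0.0, 1.569]
force: [-0.5, -0.9, 1.6]
grip_width: 0.0197
grip_force: 15.0
```

Contact. Releasing.

jog_arm:
  motion:
    - [0,0,0.0002,0,0,0,-0.4]
    - [0,0,0,0,0,0,0]
    - [0,0,0,0,0,0,0.5]
    - [0,0,0,0,0,0,1]
    - [0,0,0,0,0,0,1]

```text
time_s: 35.85
ee_pos: [0.4384, 0.1839, 0.1586]
eef_rot: [-3.141, 0.0, 1.569]
force: [0.4, 0.5, -0.1]
grip_width: 0.0566
grip_force: 0.0
```

jog_arm:
  motion:
    - [0,0,-0.01,0,0,0,1]
    - [0,0,-0.02,0,0,0,1]
    - [0,0,-0.03,0,0,0,1]
    - [0,0,-0.03,0,0,0,1]
    - [0,0,-0.02,0,0,0,1]

```text
time_s: 36.35
ee_pos: [0.4386, 0.184, 0.2716]
eef_rot: [3.139, -0.001, 1.569]
force: [0.8, 0.5, 0.1]
grip_width: 0.0928
grip_force: 0.0
```

jog_arm:
  motion:
    - [-0.04,0,0,0,0,0,1]
    - [-0.044,0,0,0,0,0,1]
    - [0,0,0,0,0,0,1]
    - [0,0,0,0,0,0,1]
    - [0,0,0,0,0,0,1]

```text
time_s: 36.85
ee_pos: [0.4383, 0.1006, 0.269]
eef_rot: [3.141, -0.0, 1.569]
force: [-0.3, 0.5, 0.1]
grip_width: 0.0941
grip_force: 0.0
```

```bash
python3 - <<'E'
from h import *
im,m=grab('wrist');s,ms=grab('scene');th=np.linspace(0,2*np.pi,72)
print(ctrl.get_obs()['ee_pos'],ctrl.get_obs()['force'],ctrl.get_obs()['grip_width'])
def ring(o,m,r,z):
    for u,v in proj(m,np.c_[.4385+r*np.cos(th),.1846+r*np.sin(th),0*th+z]): cv2.circle(o,(int(round(u)),int(round(v))),0,(255,0,0),-1)
ring(im,m,.027,.150);ring(im,m,.010,.187)
u,v=proj(m,[.4385,.1846,.15])[0].astype(int);a=cv2.resize(im[v-50:v+50,u-50:u+50],(400,400),interpolation=0)
u,v=proj(ms,[.4385,.1846,.09])[0].astype(int);b=cv2.resize(s[v-60:v+60,u-50:u+50],(400,480),interpolation=0)
save(np.hstack([np.pad(a,((0,80),(0,0),(0,0))),b]),'fin.png')
E
```

```text
[0.43818216 0.10084017 0.26873719] [-0.60757092  0.59940583  0.19680239] 0.09401582509738145
```

View pics/fin.png

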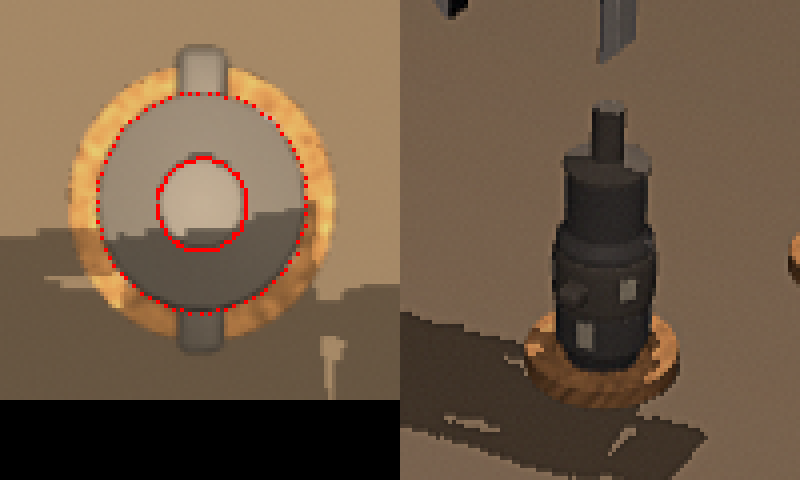

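The overhead view shows the lid concentric with the stack, its outline on the drawn circles at crop pixel (202,203). The scene view shows the full pot standing upright in the wide ring, with the gripper clear.

```bash
python3 -c "
from station import ctrl
print(ctrl.hand_in())"
```

```text
the job is handed in; nothing more can be done
None
```

The pot is stacked on the wide cork ring (foot, belly, neck, lid), upright, centred to about 1 mm in the camera checks and released; I handed it in at about 37 s, but no verdict came back.

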